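# Discharge a failed LED driver and push it into the scrap chute

## Task

Scrap the failed LED driver, the metal can with the red dot on the ledge. First slide it along the ledge against the sprung copper contact and keep it pressed there with about 8 newtons for one second to discharge it, gently, as more than 16 newtons bends the contact; then push it off the ledge's long edge so that it drops into the red scrap chute. Slide it, never lift it, and leave the driver with the green dot and everything else on the bench where they are.

Things in the scene. Friction and masses are not known exactly. Their poses are not given: they have to be found in the camera images.
- driver_mid (a point): Centre of the failed LED driver: a loose aluminium box with a red dot on its top, 50 mm (its x) by 56 mm (its y) by 34 mm high, 0.17 to 0.35 kg, standing on the ledge; this point is 17 mm above its underside. It starts turned at most 0.25 rad from the stand's axes and takes 0.8 to 2.5 N to slide on the ledge.
- stand: Fixed stand: a ledge with a flat aluminium top 120 mm above the bench, no rims, 120 mm deep (its x from -60 to +60 mm) and 425 mm long (its y from -235 to +190 mm). Origin on the bench surface under the ledge; x points to the side where the chute hangs, z up. The edge to push over is the one at x = +60 mm, beside the chute.
- chute_mouth (a point): Centre of the open top of the red scrap chute, level with the ledge, on the stand: the chute is 124 mm wide inside (along the stand's y) and reaches from the ledge's edge 139 mm outward (along the stand's x). Thin side cheeks rise 2 mm above the ledge; a steep steel slide leads to a floor 6 mm above the bench.
- post: Black post, 44 x 36 x 40 mm, on the ledge near its +y end; origin: centre of its underside, axes as the stand's. It carries the sprung copper pad, 30 mm wide, 22 mm high, centred 17 mm above the ledge, facing the stand's -y. At rest its face is 41 to 69 mm from this origin; the setting is not measured and must be felt. It yields towards +y by 2.5 N per mm from first touch, 18 mm at most.
- spare_mid (a point): Centre of the good LED driver, same box with a green dot, standing near the ledge's -y end. Leave it alone.
- dome_a: White bulb dome, 60 mm wide, 36 mm high, on the bench; origin at the centre of its underside. Leave it alone.
- dome_b: Another such white dome. Leave it alone.
- bulb: White LED bulb standing on its dome, 58 mm wide, 94 mm high, metal cap up; origin at the centre of its underside. Leave it alone.
- screws: Glass jar with a blue cap, 60 mm wide, 70 mm high; origin at the centre of its underside. Leave it alone.
- screwdriver: Screwdriver with a black handle lying on the bench, along its x. Leave it alone.
- meter: Yellow multimeter lying flat, 90 x 180 x 35 mm; origin at the centre of its underside. Leave it alone.
There are look-alikes about, which are no part of the job. What is shaped like the part that bears driver_mid but brown or yellow is not meant.

How it is judged:
By the outcome, as a careful person would: the job done as asked, in the order asked, and still so for the second after the job is handed in, with the robot touching nothing.
It also fails if it takes over 72 s, if anything falls off the work surface, if the arm or the gripper's body presses on something with over 40 N, if the wrist force passes 120 N, or if a joint passes its speed limit or range.

## Robot

A 7-joint arm with a two-finger parallel gripper is mounted at the origin on the work surface. World frame = base frame: x ahead of the robot, y to its left, z up, the work surface at z = 0. Lengths are in mm, angles in degrees, forces in N, time in s.
With the tool pointing down it reaches from about 400 to 900 mm from the base axis. Payload 5.5 kg.
Tool frame: the origin (TCP) lies between the finger pads; the fingertips stand 17 mm ahead of it and the grasp point (between the pads) lies 2 mm behind it (ctrl.tcp_to_tips is the distance from the TCP to the fingertips, in mm); z points along the fingers, y is the direction in which the jaws open and shut (so a half turn about z gives the same grasp; the last joint's range is limited). The gripper opens to 85 mm and grips with 20 to 120 N. Pads are 22 mm wide; open, the fingers measure 114 mm over their backs; the gripper's body (76 mm by 85 mm) begins 54 mm behind the grasp point. The pads swing forward as they close: fully open they stand 13 mm farther back than shut.
Start: joints at [-49.435, 28.699, -24.465, 88.831, 12.651, 65.22, -12.049], TCP at [279.645, 586.769, 248.31] pointing down, gripper open.
Joint ranges: [-164.97, 164.97], [-17.58, 116.51], [-87.97, 89.64], [11.32, 138.91], [-80.73, 260.73], [10.89, 115.49], [-147.41, 147.41]. Speed limits (degrees/s): [147.25, 147.25, 180, 180, 180, 180, 180].

## Interface

Orientations are given as [roll, pitch, yaw] about the fixed x, y, z axes, in that order (R = Rz(yaw) Ry(pitch) Rx(roll)).
In Python, from workcell import ctrl gives the robot as it stands. The module is installed in compiled form; this text tells all that it offers.
- The arm moves only by the tool carry_out, never from a script. Its argument "moves" is a list of rows, each a list of 6 numbers: the shift along the tool's x, y, z in units of 60 mm (1.0 is 60 mm), then the turn, a rotation vector about the tool's x, y, z in units of 8 degrees (1.0 is 8 degrees). In form: [[tx, ty, tz, rx, ry, rz], ...]. A call has 1 to 12 rows; each row is the pose to reach, as a shift and turn from the pose measured when the call began, along the tool's axes at that moment; what a row does not reach only later rows make up. A row lasts 1/8 s, in which the tool goes at most 62.5 mm and 10.7 degrees, less where a joint would pass 70% of its speed; a pose out of reach is approached as far as the arm can. A call with a gripper value outside its range is refused whole. "gripper" is the closure in counts, from 0 (fully open) to 255 (shut), set as the call begins (left out, the last holds). The fingers move at their own pace and stop on an object; "grip_force" is the grip in N (left out, the last holds). Time passes only in rows, so rows that repeat a pose let the fingers close. It gives the time, the measured TCP pose, the force and the opening at its end, in the units of the state.
- ctrl.get_obs(): the state, without advancing time (a new reading comes with each control period).
- ctrl.camera(name): name is "scene" or "top" or "wrist"; returns a dict with "frame" (400x640x3 uint8, red, green, blue), "fx", "fy", "cx", "cy" (pixels), "origin" and "attitude" of the camera in the world; the wrist camera has in their place "T_tool_cam" (4x4, takes a point from camera to tool coordinates, whose origin is the TCP and whose axes are the flange's). Camera axes: x right, y up, looking along -z (the intrinsics and any distortion apply to the point x, -y, -z); pixel columns grow to the right and rows downward; lengths in mm; the calibration is good to about 2 mm. A picture is of the moment at which its call begins: read the wrist's pose just before it. There is no depth.
- ctrl.finish_job(): hands the job in, once; it reports no verdict.
The state is a dict: "time_s": time; "qpos": joint angles; "dq": joint speeds; "effort": joint torques, N m; "ee_pos": TCP position; "tool_rot": TCP orientation; "contact_force": force on the tool from outside, world axes, zero at the start; "ft_torque": the same for the moment, N m; "gripper_width": finger opening in mm.
Only numpy, scipy, OpenCV 4.12 (cv2) and the standard library are available. Lean on these libraries where they do the work, as an engineer would, in place of code of your own. Each camera call takes 0.05 s, during which the arm holds its last target. There are 200 camera calls.

## Working session

There is one attempt and no reset: what is moved stays moved. The work goes in short steps, Python scripts to look and compute and a tool call to move; the robot and the scene stay as the last step left them, time stands still between calls to the robot, and variables do not carry over. Pictures are saved under pics/ and viewed, about 8 in all and at most 12, crops included, and the job is handed in when it is done.

Besides the shell and the picture viewer there is one more tool, called after ">>>" by a JSON object that holds its "method" and its "body", one argument or row to a line. carry_out: Moves the arm, as the interface text tells. Its arguments: {"type":"object","properties":{"moves":{"type":"array"},"gripper":{"type":"number"},"grip_force":{"type":"number"}},"required":["moves"]}

```bash
mkdir -p pics; cat > h.py <<'E'
import numpy as np,cv2
from workcell import ctrl
def snap(name,fn):
    c=ctrl.camera(name); cv2.imwrite('pics/'+fn,c['frame'][:,:,::-1]); return c
E
python3 - <<'E'
from h import *
o=ctrl.get_obs(); print(o)
for n in('scene','top'):
    c=snap(n,n+'0.png'); print({k:v for k,v in c.items() if k!='frame'})
E
```

```text
{'time_s': 0.0, 'qpos': array([-49.4352357 ,  28.75525396, -24.45309559,  88.89322271,
        12.65003207,  65.21851097, -12.05010396]), 'dq': array([-0.08988074,  0.06714598,  0.00394062,  0.0630664 ,  0.04264434,
        0.00523387, -0.16087014]), 'effort': array([ 1.36724884e-04, -5.69512796e+01, -5.81621781e+00, -2.80933285e+01,
        1.07607519e-02,  1.20657426e-02,  2.11560817e-06]), 'ee_pos': array([279.42061853, 586.13112079, 247.23038661]), 'tool_rot': array([-1.79886407e+02, -4.91544133e-03,  1.54517579e+02]), 'contact_force': array([ 0.33237897,  1.91938786, -0.88894565]), 'ft_torque': array([0.00642647, 0.01582942, 0.06050402]), 'gripper_width': 85.38126062689761}
{'fx': 447.01801707239014, 'fy': 447.01801707239014, 'cx': 321.29257242814026, 'cy': 196.58829997933734, 'origin': array([1470.54999709,  160.61454075, 1018.913663  ]), 'attitude': array([46.2087159 , -0.44856222, 95.89259472])}
{'fx': 483.8649945369063, 'fy': 483.8649945369063, 'cx': 321.2771018206976, 'cy': 207.6358887617344, 'origin': array([ 450.93880556,   63.18574641, 1446.99766764]), 'attitude': array([ 3.99673869e+00, -1.60502075e-02, -9.03409462e+01])}
```

View pics/top0.png

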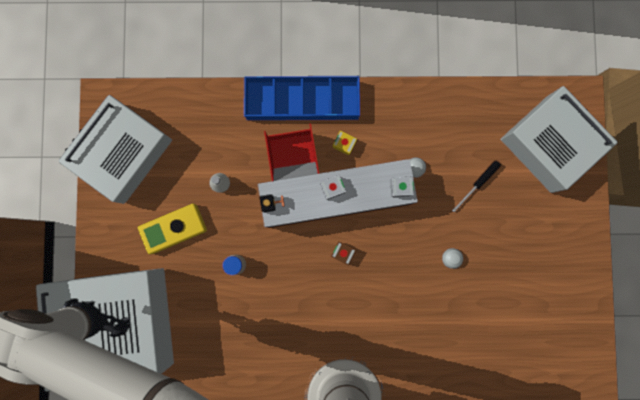

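View pics/scene0.png

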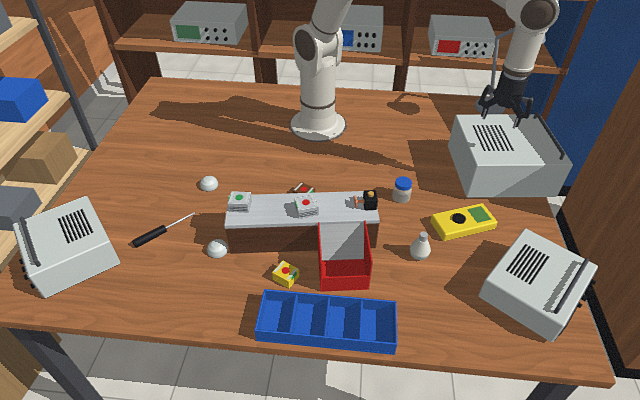

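Top view: the red-dot aluminium can on the ledge is at (333,187). The look-alikes are the yellow box at (345,142), the brown box at (344,253) and the green-dot spare at (402,186). The post is at (267,203) and the chute at (292,150). By the description I choose (333,187) and check it in a crop.

```bash
python3 - <<'E'
import cv2
a=cv2.imread('pics/top0.png')[120:235,245:430]
cv2.imwrite('pics/crop.png',cv2.resize(a,None,fx=4.3,fy=4.3,interpolation=cv2.INTER_CUBIC))
E
```

```text
(no output)
```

View pics/crop.png

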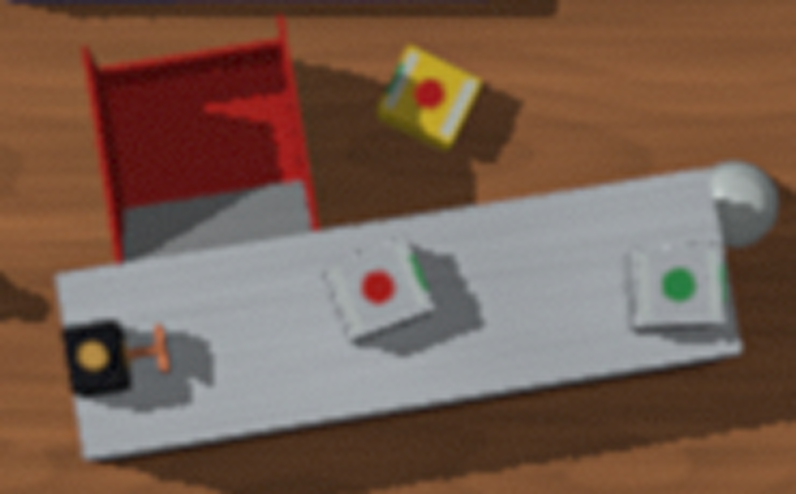

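The crop confirms it: the aluminium can with the red dot at crop (378,287). The copper pad at crop (162,347) faces it, and the chute spans the side past the pad. The yellow box is a look-alike lying off the ledge.

```bash
cat >> h.py <<'E'
from scipy.spatial.transform import Rotation as Rn
from scipy.optimize import least_squares
def ray(c,u,v,z):
    R=Rn.from_euler('xyz',c['attitude'],degrees=True).as_matrix()
    d=R@np.array([(u-c['cx'])/c['fx'],-(v-c['cy'])/c['fy'],-1]); o=np.array(c['origin'])
    return (o+d*(z-o[2])/d[2])
E
python3 - <<'E'
from h import *
c=ctrl.camera('top')
f=lambda p:((p[0]+.5)/4.3-.5+245,(p[1]+.5)/4.3-.5+120)
P=lambda p,z:ray(c,*f(p),z)[:2]
img=[(57,273),(85,458),(742,350),(718,170)]
loc=np.array([(60,190),(-60,190),(-60,-235),(60,-235)])
W=np.array([P(p,120) for p in img]); print(W)
def T(q,l): 
    a=q[2];return np.asarray(l)@np.array([[np.cos(a),np.sin(a)],[-np.sin(a),np.cos(a)]])+q[:2]
s=least_squares(lambda q:(T(q,loc)-W).ravel(),[500,0,0]); q=s.x
print('stand',q[:2],np.degrees(q[2]),s.fun.round(1)); np.save('stand.npy',q)
def inv(w): a=q[2];return (np.asarray(w)-q[:2])@np.array([[np.cos(a),-np.sin(a)],[np.sin(a),np.cos(a)]])
for n,p,z in [('red',(378,287),154),('green',(679,285),154),('post',(93,355),160),('padtop',(160,326),148),('padbot',(165,370),148),
 ('cA',(325,270),154),('cB',(402,238),154),('cC',(434,304),154),('cD',(357,341),154),('chL',(120,262),122),('chR',(316,230),122)]:
    w=P(p,z); print(n,w.round(1),inv(w).round(1))
E
```

```text
[[ 612.53112237  236.78061734]
 [ 493.75337502  218.55057024]
 [ 560.36040244 -201.74808725]
 [ 676.73374362 -188.59275495]]
stand [582.43878004  38.48831421] 8.706472231994095 [ 0.5 -1.4  0.6 -1.3 -1.7 -1.1  0.6  3.9]
red [598.4  31.7] [14.8 -9.1]
green [ 598.5 -156.4] [ -13.6 -195.1]
post [556.3 209. ] [  0.  172.5]
padtop [575.3 168.4] [ 12.6 129.5]
padbot [547.6 165.3] [-15.2 130.6]
cA [609.3  64.8] [30.5 21.9]
cB [629.2  16.5] [ 42.8 -28.8]
cC [587.5  -3.2] [ -1.3 -41.9]
cD [564.6  45.1] [-16.6   9.2]
chL [619.1 196.2] [ 60.1 150.3]
chR [639.1  70.4] [60.8 23. ]
```

```bash
cat >> h.py <<'E'
q=np.load('stand.npy'); S=Rn.from_euler('z',q[2])
def st(w): return S.inv().apply(np.array(w)-[q[0],q[1],0])
def goal(sx,sy,z,psi):
    "psi: tool yaw relative to the stand; prints the row to reach it"
    o=ctrl.get_obs(); R=Rn.from_euler('xyz',o['tool_rot'],degrees=True)
    t=S.apply([sx,sy,0])+[q[0],q[1],z]
    d=R.inv().apply(t-o['ee_pos'])/60
    Rt=Rn.from_euler('xyz',[180,0,psi+np.degrees(q[2])],degrees=True)
    r=np.degrees((R.inv()*Rt).as_rotvec())/8
    print('row',np.r_[d,r].round(3),'rows>=',np.linalg.norm(d)*60/62.5,np.linalg.norm(r)*8/10.7)
def now():
    o=ctrl.get_obs(); print('t',o['time_s'],'stand',st(o['ee_pos']).round(2),'yaw',o['tool_rot'].round(2)-[0,0,np.degrees(q[2])],'Fstand',S.inv().apply(o['contact_force']).round(2),'w',o['gripper_width'])
E
python3 -c "
from h import *
now();print(ctrl.tcp_to_tips);goal(72,-10,250,180)"
```

```text
t 0.15 stand [-216.52  587.34  247.5 ] yaw [-179.91         -0.          145.81352777] Fstand [ 0.5  -0.14  0.09] w 85.2968060381519
17.0
row [-9.572e+00 -5.533e+00 -3.400e-02 -1.000e-02 -4.000e-03 -4.274e+00] rows>= 10.613951207349944 3.1953584970856936
```

>>> {"method": "carry_out", "body": {
  "moves": [
    [-0.7, -0.4, 0, 0, 0, -0.4],
    [-1.4, -0.8, 0, 0, 0, -0.8],
    [-2.1, -1.2, 0, 0, 0, -1.2],
    [-2.8, -1.6, 0, 0, 0, -1.6],
    [-3.5, -2.0, 0, 0, 0, -2.0],
    [-4.2, -2.4, 0, 0, 0, -2.4],
    [-4.9, -2.8, 0, 0, 0, -2.8],
    [-5.6, -3.2, 0, 0, 0, -3.2],
    [-6.3, -3.6, 0, 0, 0, -3.6],
    [-7.0, -4.0, 0, 0, 0, -4.0],
    [-7.6, -4.4, 0, 0, 0, -4.27],
    [-8.1, -4.7, 0, 0, 0, -4.27]
  ],
  "gripper": 177
}}

```text
time_s: 1.65
ee_pos: [597.6, 120.3, 247.5]
tool_rot: [-179.9, -0.1, -171.4]
contact_force: [0.2, -0.3, 1.3]
gripper_width: 25.8
```

```bash
python3 -c "
from h import *
now();goal(72,-10,220,180)"
```

```text
t 1.65 stand [ 27.32  78.53 247.49] yaw [-1.79900000e+02 -9.00000000e-02 -1.80106472e+02] Fstand [ 0.13 -0.28  1.3 ] w 25.788099545214507
row [-0.748 -1.473  0.46  -0.012 -0.011 -0.013] rows>= 1.6465032244811153 0.015795819026745685
```

>>> {"method": "carry_out", "body": {
  "moves": [
    [-0.25, -0.5, 0.1, 0, 0, 0],
    [-0.5, -1.0, 0.3, 0, 0, 0],
    [-0.75, -1.47, 0.46, 0, 0, 0],
    [-0.75, -1.47, 0.46, 0, 0, 0],
    [-0.75, -1.47, 0.46, 0, 0, 0]
  ]
}}

```text
time_s: 2.28
ee_pos: [654.7, 40.6, 219.6]
tool_rot: [-180.0, -0.1, -171.4]
contact_force: [0.5, 0.8, 0.4]
gripper_width: 26.1
```

```bash
python3 - <<'E'
from h import *
now();goal(72,-10,145,180)
o=ctrl.get_obs();c=snap('wrist','w1.png');np.save('wc.npy',c['T_tool_cam']);print(c['T_tool_cam'].round(2),c['fx'],c['cx'],c['cy'])
E
```

```text
t 2.275 stand [ 71.74  -8.87 219.64] yaw [-1.79960000e+02 -1.40000000e-01 -1.80076472e+02] Fstand [0.59 0.74 0.36] w 26.06405492924331
row [-0.007 -0.018  1.244 -0.005 -0.017 -0.01 ] rows>= 1.194463160089117 0.015328808318821803
[[  -0.      0.97    0.26   65.87]
 [   1.      0.     -0.     -0.3 ]
 [  -0.      0.26   -0.97 -126.06]
 [   0.      0.      0.      1.  ]] 340.5906796707451 321.38587103258527 202.10098644988238
```

View pics/w1.png

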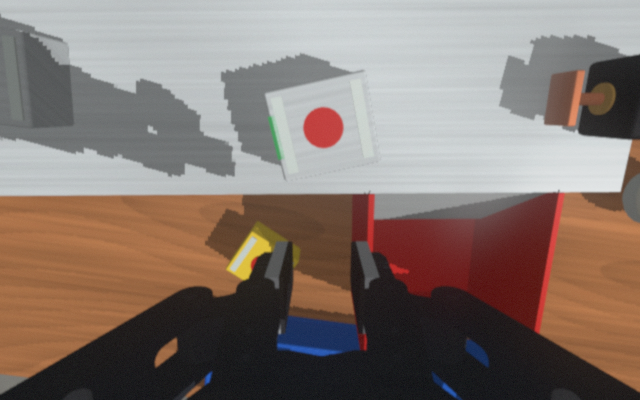

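Wrist view: red-dot box centred at (323,127), turned about 14°. The ledge edge lies at row ~193, the pad face spans (545–585, 70–125), and the chute cheeks meet the ledge at columns 363 and 560. The pusher is on the chute side of the box.

```bash
cat >> h.py <<'E'
def wray(o,c,u,v,z):
    R=Rn.from_euler('xyz',o['tool_rot'],degrees=True); T=np.array(c['T_tool_cam'])
    d=R.apply(T[:3,:3]@np.array([(u-c['cx'])/c['fx'],-(v-c['cy'])/c['fy'],-1])); p=R.apply(T[:3,3])+o['ee_pos']
    return st(p+d*(z-p[2])/d[2])[:2].round(1)
E
python3 - <<'E'
from h import *
o=ctrl.get_obs();c=ctrl.camera('wrist')
for n,u,v,z in[('dot',323,127,154),('c1',266,95,154),('c2',367,70,154),('c3',380,160,154),('c4',287,180,154),('edge',100,194,120),('edge',500,192,120),('chL',363,193,122),('chR',560,192,122),('padtop',585,72,148),('padtop',575,125,148),('padbot',556,70,126),('padbot',545,118,126),('end',633,150,120)]: print(n,wray(o,c,u,v,z))
E
```

```text
dot [14.5 -7.5]
c1 [ -2.4 -38.2]
c2 [-15.   15.8]
c3 [32.8 24.8]
c4 [ 44.2 -28.1]
edge [  60.4 -159.6]
edge [ 59.5 113.4]
chL [59.6 19.7]
chR [ 59.1 152.9]
padtop [-14.4 135.8]
padtop [ 13.9 135.7]
padbot [-17.9 134. ]
padbot [ 10.4 132.1]
end [ 31.1 197.5]
```

>>> {"method": "carry_out", "body": {
  "moves": [
    [0, 0, 0.4, 0, 0, 0],
    [0, -0.02, 0.8, 0, 0, 0],
    [0, -0.02, 1.1, 0, 0, 0],
    [0, -0.02, 1.24, 0, 0, 0],
    [0, -0.02, 1.24, 0, 0, 0],
    [0, -0.02, 1.24, 0, 0, 0]
  ]
}}

```text
time_s: 3.12
ee_pos: [655.5, 40.5, 146.8]
tool_rot: [-180.0, 0.0, -171.3]
contact_force: [0.3, -0.4, 0.3]
gripper_width: 26.1
```

```bash
python3 -c "
from h import *
now();goal(36,-10,145,180)"
```

```text
t 3.125 stand [ 72.55  -9.08 146.85] yaw [-1.79950000e+02  1.00000000e-02 -1.79976472e+02] Fstand [ 0.22 -0.47  0.3 ] w 26.092740034078595
row [ 0.609 -0.015  0.031 -0.006  0.001  0.003] rows>= 0.5857557000426492 0.004932082184125888
```

>>> {"method": "carry_out", "body": {
  "moves": [
    [0.1, 0, 0.06, 0, 0, 0],
    [0.18, 0, 0.06, 0, 0, 0],
    [0.24, 0, 0.06, 0, 0, 0],
    [0.29, 0, 0.06, 0, 0, 0],
    [0.34, 0, 0.06, 0, 0, 0],
    [0.39, 0, 0.06, 0, 0, 0],
    [0.44, 0, 0.06, 0, 0, 0],
    [0.49, 0, 0.06, 0, 0, 0],
    [0.54, 0, 0.06, 0, 0, 0],
    [0.58, 0, 0.06, 0, 0, 0],
    [0.61, 0, 0.06, 0, 0, 0],
    [0.61, 0, 0.06, 0, 0, 0]
  ]
}}

```text
time_s: 4.62
ee_pos: [619.0, 35.0, 143.2]
tool_rot: [-180.0, -0.0, -171.3]
contact_force: [0.3, -0.4, -0.4]
gripper_width: 26.0
```

```bash
python3 - <<'E'
from h import *
now();snap('wrist','w2.png')
E
```

```text
t 4.625 stand [ 35.65  -8.94 143.18] yaw [-1.79960000e+02 -2.00000000e-02 -1.79976472e+02] Fstand [ 0.23 -0.42 -0.39] w 25.96253449822681
```

View pics/w2.png

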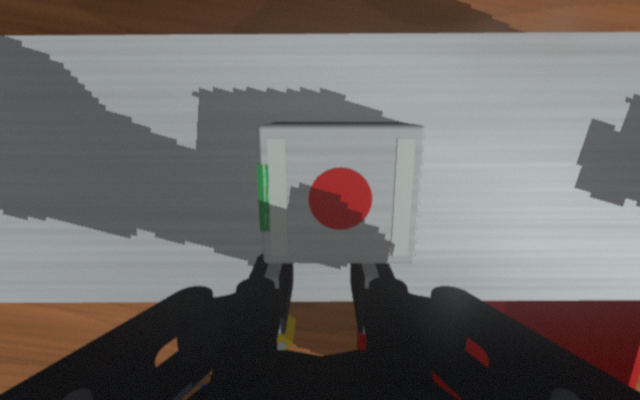

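The box is square to the ledge: dot at (340,198), corners (260,125), (421,125), (410,262) and (264,264). Next I back off, rise and go to its -y side with the jaws along x.

```bash
python3 - <<'E'
from h import *
o=ctrl.get_obs();c=ctrl.camera('wrist')
for n,u,v,z in[('dot',340,198,154),('c1',260,125,154),('c2',421,125,154),('c3',412,262,154),('c4',264,264,154)]: print(n,wray(o,c,u,v,z))
goal(50,-9,143,180);goal(55,-30,200,180); goal(0,-58,200,90)
E
```

```text
dot [-0.8 -2.7]
c1 [-25.7 -29.5]
c2 [-25.7  23.7]
c3 [23.5 24.1]
c4 [ 24.2 -30.4]
row [-0.239  0.     0.002 -0.005 -0.004  0.003] rows>= 0.22971624110553265 0.005259708120324678
row [-0.322 -0.351 -0.948 -0.005 -0.004  0.003] rows>= 1.0186084044081998 0.005259708120324678
row [ 5.9500e-01 -8.1700e-01 -9.4700e-01 -7.0000e-03  1.0000e-03  1.1253e+01] rows>= 1.329847473856999 8.41347434480887
```

>>> {"method": "carry_out", "body": {
  "moves": [
    [-0.2, 0, 0, 0, 0, 0],
    [-0.3, -0.05, -0.4, 0, 0, 0],
    [-0.3, -0.1, -0.95, 0, 0, 0.8],
    [-0.1, -0.3, -0.95, 0, 0, 2.0],
    [0.1, -0.5, -0.95, 0, 0, 3.2],
    [0.4, -0.7, -0.95, 0, 0, 4.4],
    [0.59, -0.82, -0.95, 0, 0, 5.6],
    [0.59, -0.82, -0.95, 0, 0, 6.8],
    [0.59, -0.82, -0.95, 0, 0, 8.0],
    [0.59, -0.82, -0.95, 0, 0, 9.2],
    [0.59, -0.82, -0.95, 0, 0, 10.3],
    [0.59, -0.82, -0.95, 0, 0, 11.25]
  ]
}}

```text
time_s: 6.22
ee_pos: [592.2, -18.7, 200.1]
tool_rot: [-180.0, 0.0, 98.5]
contact_force: [-0.5, 0.4, -0.5]
gripper_width: 26.2
```

```bash
python3 -c "
from h import *
now();goal(-1,-60,143,90);print(ctrl.get_obs()['qpos'])"
```

```text
t 6.225 stand [  0.95 -58.01 200.05] yaw [-1.79960000e+02  4.00000000e-02  8.97935278e+01] Fstand [-0.47  0.47 -0.5 ] w 26.22549843710256
row [-0.033 -0.032  0.951 -0.004  0.006 -0.026] rows>= 0.9139623676682753 0.020464655904123545
[-9.59896596e-01  2.38232963e+01  1.84028043e-01  1.00722252e+02
 -3.05378753e-02  5.54837644e+01  7.72088058e+00]
```

>>> {"method": "carry_out", "body": {
  "moves": [
    [-0.03, -0.03, 0.3, 0, 0, 0],
    [-0.03, -0.03, 0.6, 0, 0, 0],
    [-0.03, -0.03, 0.85, 0, 0, 0],
    [-0.03, -0.03, 0.95, 0, 0, 0],
    [-0.03, -0.03, 0.95, 0, 0, 0],
    [-0.03, -0.03, 0.95, 0, 0, 0]
  ]
}}

```text
time_s: 6.98
ee_pos: [591.1, -20.8, 143.6]
tool_rot: [180.0, 0.1, 98.5]
contact_force: [-0.1, 0.5, 0.6]
gripper_width: 26.0
```

```bash
python3 -c "
from h import *
now();goal(0,40,143,90)"
```

```text
t 6.975 stand [ -0.4  -59.96 143.57] yaw [1.79980000e+02 5.00000000e-02 8.97935278e+01] Fstand [0.02 0.52 0.6 ] w 26.044270108688664
row [ 1.666e+00  1.000e-03  8.000e-03  3.000e-03  6.000e-03 -2.600e-02] rows>= 1.599332933496497 0.019817543207064085
```

>>> {"method": "carry_out", "body": {
  "moves": [
    [0.12, 0, 0, 0, 0, 0],
    [0.24, 0, 0, 0, 0, 0],
    [0.34, 0, 0, 0, 0, 0],
    [0.44, 0, 0, 0, 0, 0],
    [0.56, 0, 0, 0, 0, 0],
    [0.68, 0, 0, 0, 0, 0],
    [0.82, 0, 0, 0, 0, 0],
    [0.96, 0, 0, 0, 0, 0],
    [1.1, 0, 0, 0, 0, 0],
    [1.24, 0, 0, 0, 0, 0],
    [1.36, 0, 0, 0, 0, 0],
    [1.48, 0, 0, 0, 0, 0]
  ]
}}

```text
time_s: 8.48
ee_pos: [577.9, 67.3, 143.5]
tool_rot: [180.0, 0.1, 98.5]
contact_force: [1.2, -1.4, 2.0]
gripper_width: 26.3
```

>>> {"method": "carry_out", "body": {
  "moves": [
    [0.08, 0, 0, 0, 0, 0],
    [0.14, 0, 0, 0, 0, 0],
    [0.2, 0, 0, 0, 0, 0],
    [0.24, 0, 0, 0, 0, 0],
    [0.27, 0, 0, 0, 0, 0]
  ]
}}

```text
time_s: 9.1
ee_pos: [575.5, 83.4, 143.5]
tool_rot: [180.0, 0.1, 98.5]
contact_force: [0.8, -2.1, 0.6]
gripper_width: 26.0
```

```bash
python3 - <<'E'
from h import *
now();o=ctrl.get_obs()
c=snap('wrist','w3.png'); 
for i in range(6): now(); ctrl.camera('top')
E
```

```text
t 9.1 stand [-3.0000e-02  4.5450e+01  1.4348e+02] yaw [1.79980000e+02 6.00000000e-02 8.97835278e+01] Fstand [ 0.46 -2.21  0.65] w 26.007592941755505
t 9.15 stand [-3.0000e-02  4.5790e+01  1.4346e+02] yaw [1.79980000e+02 5.00000000e-02 8.98035278e+01] Fstand [ 0.37 -1.83  0.66] w 26.086570687686315
t 9.2 stand [-4.0000e-02  4.5780e+01  1.4344e+02] yaw [1.79980000e+02 4.00000000e-02 8.98035278e+01] Fstand [ 0.52 -1.03  0.32] w 26.22436497128721
t 9.25 stand [-8.0000e-02  4.5800e+01  1.4337e+02] yaw [1.79980000e+02 4.00000000e-02 8.98035278e+01] Fstand [ 0.03 -0.38  0.38] w 26.346600931213267
t 9.3 stand [-8.0000e-02  4.5750e+01  1.4338e+02] yaw [1.79980000e+02 4.00000000e-02 8.97935278e+01] Fstand [ 0.44 -0.28  0.14] w 26.067398337007244
t 9.35 stand [-1.2000e-01  4.5770e+01  1.4334e+02] yaw [1.79990000e+02 4.00000000e-02 8.98035278e+01] Fstand [ 0.16 -0.79  0.5 ] w 26.124999600881747
t 9.4 stand [ -0.16  45.75 143.32] yaw [1.80000000e+02 3.00000000e-02 8.98035278e+01] Fstand [0.87 0.55 0.72] w 26.19833354235216
```

View pics/w3.png

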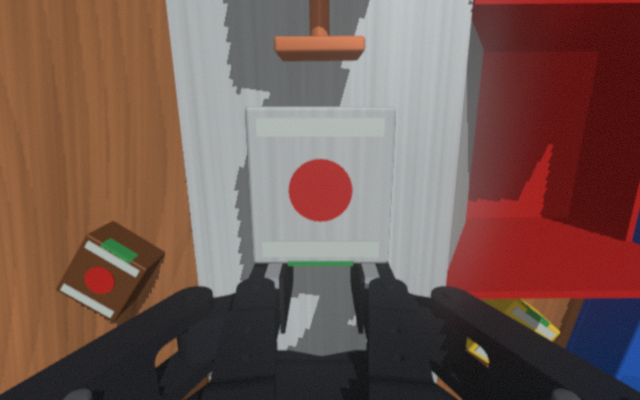

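Box square on the pushers at (320,190), its front edge at row 108. The pad lies ahead with its front top edge at row ~50, centred on the box, and there is still a gap.

```bash
python3 - <<'E'
from h import *
o=ctrl.get_obs();c=ctrl.camera('wrist')
for n,u,v,z in[('dot',320,190,154),('front',320,108,154),('back',320,262,154),('padtop',320,38,148),('padtop',320,49,148),('padbot',320,60,126),('padL',276,50,148),('padR',364,50,148)]: print(n,wray(o,c,u,v,z))
E
```

```text
dot [-1.  84.5]
front [ -0.8 112. ]
back [-1.1 57.3]
padtop [ -0.7 134.1]
padtop [ -0.7 130.7]
padbot [ -0.8 130.3]
padL [-15.2 130.5]
padR [ 13.8 130.4]
```

>>> {"method": "carry_out", "body": {
  "moves": [
    [0.06, 0, 0, 0, 0, 0],
    [0.12, 0, 0, 0, 0, 0],
    [0.18, 0, 0, 0, 0, 0],
    [0.22, 0, 0, 0, 0, 0],
    [0.25, 0, 0, 0, 0, 0]
  ]
}}

```text
time_s: 10.12
ee_pos: [573.1, 98.7, 143.3]
tool_rot: [180.0, 0.0, 98.5]
contact_force: [1.1, -1.0, 0.6]
gripper_width: 26.4
```

>>> {"method": "carry_out", "body": {
  "moves": [
    [0.02, 0, 0, 0, 0, 0],
    [0.035, 0, 0, 0, 0, 0],
    [0.05, 0, 0, 0, 0, 0]
  ]
}}

```text
time_s: 10.5
ee_pos: [572.7, 101.2, 143.3]
tool_rot: [-180.0, 0.1, 98.5]
contact_force: [-0.5, -3.0, 1.3]
gripper_width: 25.8
```

```bash
cat >> h.py <<'E'
def feel(n=6):
    F=[];Y=[]
    for i in range(n):
        o=ctrl.get_obs();F.append(S.inv().apply(o['contact_force']));Y.append(st(o['ee_pos']));ctrl.camera('top')
    F=np.array(F);print('t',o['time_s'],'F',F.mean(0).round(2),'Fy',F[:,1].round(1),'pos',np.mean(Y,0).round(2))
E
python3 -c "
from h import *
feel(4)"
```

```text
t 10.65 F [-0.6  -2.9   1.27] Fy [-2.9 -2.4 -3.1 -3.2] pos [ -0.16  63.47 143.31]
```

>>> {"method": "carry_out", "body": {
  "moves": [
    [0.01, 0, 0, 0, 0, 0],
    [0.02, 0, 0, 0, 0, 0]
  ]
}}

```text
time_s: 10.95
ee_pos: [572.6, 101.8, 143.3]
tool_rot: [-180.0, 0.1, 98.5]
contact_force: [0.2, -5.0, 0.7]
gripper_width: 26.0
```

```bash
python3 -c "
from h import *
feel(4)"
```

```text
t 11.1 F [-0.07 -4.73  1.19] Fy [-5.  -4.5 -5.2 -4.2] pos [ -0.17  64.15 143.31]
```

>>> {"method": "carry_out", "body": {
  "moves": [
    [0.015, 0, 0, 0, 0, 0],
    [0.03, 0, 0, 0, 0, 0],
    [0.042, 0, 0, 0, 0, 0],
    [0.05, 0, 0, 0, 0, 0],
    [0.05, 0, 0, 0, 0, 0]
  ]
}}

```text
time_s: 11.78
ee_pos: [572.3, 103.2, 143.3]
tool_rot: [-180.0, 0.2, 98.4]
contact_force: [1.3, -7.0, 1.9]
gripper_width: 26.6
```

```bash
python3 -c "
from h import *
feel(6)"
```

```text
t 12.025 F [-0.39 -7.16  1.84] Fy [-7.2 -7.  -7.2 -7.1 -6.9 -7.6] pos [ -0.22  65.49 143.31]
```

>>> {"method": "carry_out", "body": {
  "moves": [
    [0.02, 0, 0, 0, 0, 0],
    [0.035, 0, 0, 0, 0, 0],
    [0.042, 0, 0, 0, 0, 0],
    [0.042, 0, 0, 0, 0, 0]
  ]
}}

```text
time_s: 12.58
ee_pos: [572.2, 103.5, 143.3]
tool_rot: [-180.0, 0.3, 98.3]
contact_force: [0.6, -7.9, 2.1]
gripper_width: 25.9
```

```bash
python3 -c "
from h import *
feel(6)"
```

```text
t 12.825 F [-0.44 -8.61  1.8 ] Fy [-7.9 -8.9 -9.1 -8.6 -8.1 -9. ] pos [ -0.28  65.83 143.32]
```

>>> {"method": "carry_out", "body": {
  "moves": [
    [0.03, 0, 0, 0, 0, 0],
    [0.042, 0, 0, 0, 0, 0],
    [0.05, 0, 0, 0, 0, 0],
    [0.05, 0, 0, 0, 0, 0],
    [0.05, 0, 0, 0, 0, 0]
  ]
}}

```text
time_s: 13.5
ee_pos: [572.1, 103.9, 143.4]
tool_rot: [-180.0, 0.5, 98.2]
contact_force: [0.7, -8.6, 2.3]
gripper_width: 26.2
```

```bash
python3 -c "
from h import *
feel(8)"
```

```text
t 13.85 F [-0.81 -9.24  2.09] Fy [-8.7 -9.9 -9.1 -9.5 -9.6 -9.7 -8.3 -9.2] pos [ -0.34  66.18 143.35]
```

>>> {"method": "carry_out", "body": {
  "moves": [
    [0.04, 0, 0, 0, 0, 0],
    [0.052, 0, 0, 0, 0, 0],
    [0.052, 0, 0, 0, 0, 0],
    [0.052, 0, 0, 0, 0, 0],
    [0.052, 0, 0, 0, 0, 0],
    [0.052, 0, 0, 0, 0, 0],
    [0.052, 0, 0, 0, 0, 0],
    [0.052, 0, 0, 0, 0, 0],
    [0.052, 0, 0, 0, 0, 0],
    [0.052, 0, 0, 0, 0, 0],
    [0.052, 0, 0, 0, 0, 0],
    [0.052, 0, 0, 0, 0, 0]
  ]
}}

```text
time_s: 15.4
ee_pos: [572.0, 104.1, 143.4]
tool_rot: [-179.9, 0.6, 98.1]
contact_force: [1.1, -9.3, 1.9]
gripper_width: 26.1
```

```bash
python3 - <<'E'
from h import *
feel(10); o=ctrl.get_obs(); c=snap('wrist','w4.png')
E
```

```text
t 15.85 F [-0.6  -9.4   2.12] Fy [ -9.4 -10.5 -10.2  -8.7  -8.7  -9.2  -9.3  -9.4  -9.1  -9.5] pos [ -0.43  66.43 143.37]
```

View pics/w4.png

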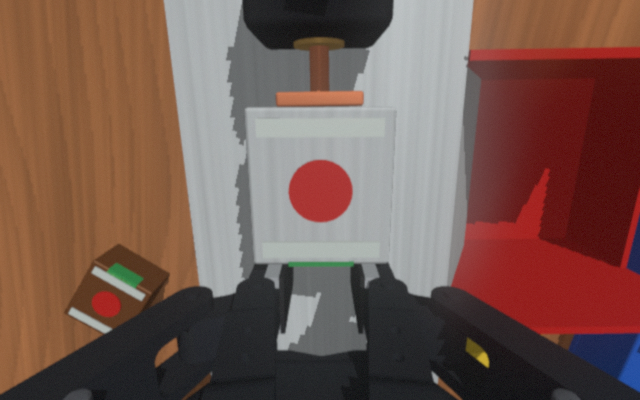

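The pad is flat on the box's front face and centred. The total push held at 9–10 N for over 2 s, so the pad force was ~7.5–8 N once sliding friction is taken off. Next I back off slowly.

>>> {"method": "carry_out", "body": {
  "moves": [
    [-0.01, 0, 0, 0, 0, 0],
    [-0.02, 0, 0, 0, 0, 0],
    [-0.04, 0, 0, 0, 0, 0],
    [-0.06, 0, 0, 0, 0, 0],
    [-0.09, 0, 0, 0, 0, 0],
    [-0.14, 0, 0, 0, 0, 0],
    [-0.25, 0, 0, 0, 0, 0],
    [-0.4, 0, -0.2, 0, 0, 0],
    [-0.5, 0, -0.6, 0, 0, 0],
    [-0.5, 0, -0.95, 0, 0, 0],
    [-0.5, 0, -1.0, 0, 0, 0]
  ]
}}

```text
time_s: 17.32
ee_pos: [577.7, 74.6, 206.1]
tool_rot: [179.8, 0.6, 98.1]
contact_force: [0.4, 0.8, -0.6]
gripper_width: 26.2
```

```bash
python3 -c "
from h import *
now();goal(-56,102,200,180);goal(-56,102,200,0)"
```

```text
t 17.325 stand [  0.77  36.38 206.12] yaw [179.82         0.64        89.37352777] Fstand [ 0.54  0.75 -0.59] w 26.23458880449556
row [  1.084  -0.958   0.087  -0.045   0.08  -11.328] rows>= 1.391699306426969 8.46976677236179
row [ 1.084 -0.958  0.087  0.08   0.045 11.172] rows>= 1.391699306426969 8.353018771565935
```

>>> {"method": "carry_out", "body": {
  "moves": [
    [0, -0.3, 0, 0, 0, -0.6],
    [0.2, -0.6, 0, 0, 0, -1.7],
    [0.5, -0.9, 0, 0, 0, -2.8],
    [0.8, -0.96, 0, 0, 0, -3.9],
    [1.08, -0.96, 0, 0, 0, -5.0],
    [1.08, -0.96, 0.09, 0, 0, -6.1],
    [1.08, -0.96, 0.09, 0, 0, -7.2],
    [1.08, -0.96, 0.09, 0, 0, -8.3],
    [1.08, -0.96, 0.09, 0, 0, -9.4],
    [1.08, -0.96, 0.09, 0, 0, -10.5],
    [1.08, -0.96, 0.09, -0.045, 0.08, -11.33],
    [1.08, -0.96, 0.09, -0.045, 0.08, -11.33]
  ]
}}

```text
time_s: 18.82
ee_pos: [511.4, 130.0, 199.4]
tool_rot: [-180.0, -0.0, -171.4]
contact_force: [0.0, -0.6, 0.0]
gripper_width: 26.2
```

```bash
python3 - <<'E'
from h import *
now();goal(-56,102,143,180);c=snap('top','t2.png')
a=c['frame'][120:235,245:430,::-1]
cv2.imwrite('pics/t2c.png',cv2.resize(a,None,fx=4.3,fy=4.3,interpolation=cv2.INTER_CUBIC))
E
```

```text
t 18.825 stand [-56.39 101.19 199.35] yaw [-1.80000000e+02 -5.00000000e-02 -1.80086472e+02] Fstand [-0.04 -0.57  0.04] w 26.152350131334057
row [-0.007  0.014  0.939 -0.    -0.006 -0.011] rows>= 0.9017228819373665 0.00918454313567178
```

View pics/t2c.png

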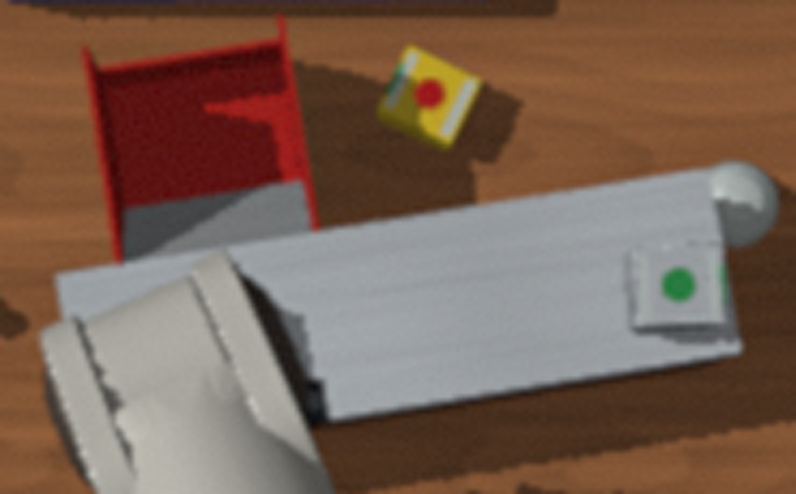

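The arm hides the box here; the chute and the spare are unchanged. Descend and push towards +x.

>>> {"method": "carry_out", "body": {
  "moves": [
    [0, 0, 0.3, 0, 0, 0],
    [0, 0.01, 0.6, 0, 0, 0],
    [0, 0.01, 0.85, 0, 0, 0],
    [0, 0.01, 0.94, 0, 0, 0],
    [0, 0.01, 0.94, 0, 0, 0],
    [-0.1, 0.01, 0.94, 0, 0, 0],
    [-0.2, 0.01, 0.94, 0, 0, 0],
    [-0.27, 0.01, 0.94, 0, 0, 0],
    [-0.33, 0.01, 0.94, 0, 0, 0],
    [-0.39, 0.01, 0.94, 0, 0, 0],
    [-0.45, 0.01, 0.94, 0, 0, 0]
  ]
}}

```text
time_s: 20.25
ee_pos: [537.7, 134.6, 142.9]
tool_rot: [-180.0, -0.1, -171.5]
contact_force: [-1.1, -0.8, 1.2]
gripper_width: 25.9
```

```bash
python3 - <<'E'
from h import *
now();o=ctrl.get_obs();snap('wrist','w5.png');goal(50,102,143,180)
E
```

```text
t 20.25 stand [-29.66 101.76 142.87] yaw [-1.79980000e+02 -9.00000000e-02 -1.80156472e+02] Fstand [-1.24 -0.59  1.25] w 25.900225911989352
row [-1.316e+00  8.000e-03 -2.000e-03 -1.000e-03 -5.000e-03 -2.100e-02] rows>= 1.2636180870935863 0.01580444071306121
```

View pics/w5.png

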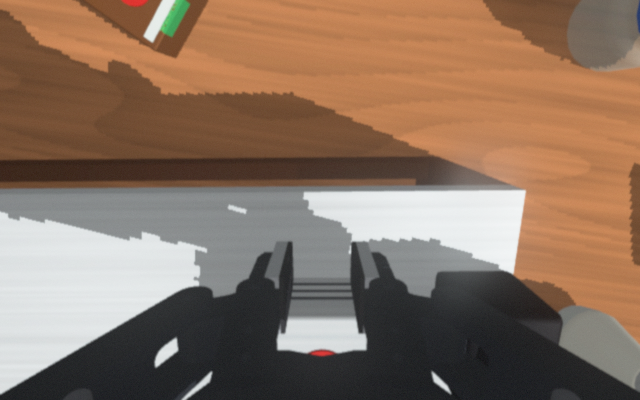

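The dot sits centred between the fingers at (321,353), with the box against them. The open fingers would pass the pad's edge with only ~1 mm to spare, so I narrow them before pushing on.

>>> {"method": "carry_out", "body": {
  "moves": [
    [0.1, 0, 0, 0, 0, 0],
    [0.1, 0, 0, 0, 0, 0],
    [0.1, -0.01, 0, 0, 0, 0],
    [0, -0.02, 0, 0, 0, 0],
    [-0.1, -0.02, 0, 0, 0, 0],
    [-0.2, -0.02, 0, 0, 0, 0],
    [-0.3, -0.02, 0, 0, 0, 0],
    [-0.4, -0.02, 0, 0, 0, 0],
    [-0.5, -0.02, 0, 0, 0, 0],
    [-0.6, -0.02, 0, 0, 0, 0]
  ],
  "gripper": 212
}}

```text
time_s: 21.55
ee_pos: [574.6, 138.9, 142.8]
tool_rot: [-180.0, -0.0, -171.5]
contact_force: [-1.1, 0.0, 0.6]
gripper_width: 14.4
```

```bash
python3 - <<'E'
from h import *
now();c=snap('top','t3.png')
a=c['frame'][120:235,245:430,::-1]
cv2.imwrite('pics/t3c.png',cv2.resize(a,None,fx=4.3,fy=4.3,interpolation=cv2.INTER_CUBIC))
E
```

```text
t 21.55 stand [  7.44 100.46 142.84] yaw [-1.79990000e+02 -4.00000000e-02 -1.80166472e+02] Fstand [-1.1   0.2   0.58] w 14.353689676940064
```

View pics/t3c.png

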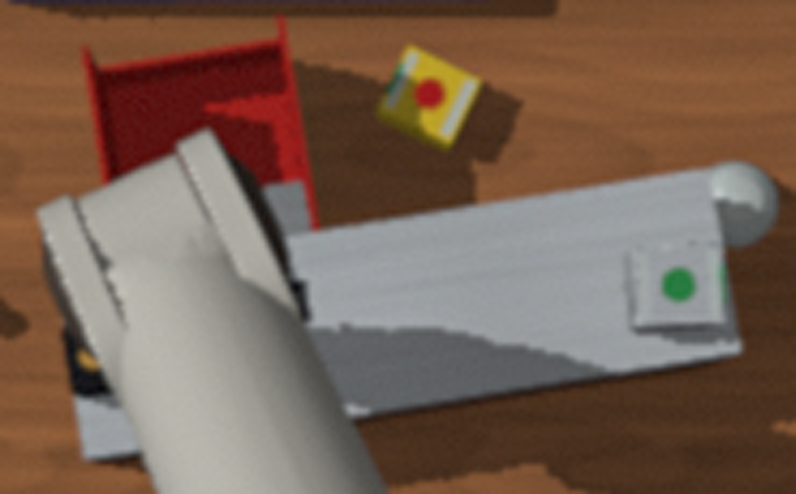

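Still hidden by the arm, but the forces are normal (~1 N). The box centre should be near x=43; I keep pushing until it goes over the edge.

>>> {"method": "carry_out", "body": {
  "moves": [
    [-0.1, 0, 0, 0, 0, 0],
    [-0.2, 0, 0, 0, 0, 0],
    [-0.32, 0, 0, 0, 0, 0],
    [-0.45, 0, 0, 0, 0, 0],
    [-0.58, 0, 0, 0, 0, 0],
    [-0.7, 0, 0, 0, 0, 0],
    [-0.78, 0, 0, 0, 0, 0],
    [-0.78, 0, 0, 0, 0, 0]
  ]
}}

```text
time_s: 22.6
ee_pos: [622.1, 146.0, 142.9]
tool_rot: [180.0, 0.0, -171.5]
contact_force: [0.8, -0.8, -0.1]
gripper_width: 14.5
```

>>> {"method": "carry_out", "body": {
  "moves": [
    [0.2, 0, 0, 0, 0, 0],
    [0.3, 0, -0.5, 0, 0, 0],
    [0.3, 0, -1.0, 0, 0, 0],
    [0.3, -0.6, -1.5, 0, 0, 0],
    [0.3, -1.5, -1.5, 0, 0, 0],
    [0.3, -2.4, -1.5, 0, 0, 0],
    [0.3, -3.0, -1.5, 0, 0, 0],
    [0.3, -3.0, -1.5, 0, 0, 0]
  ]
}}

```text
time_s: 23.6
ee_pos: [629.9, -39.9, 232.6]
tool_rot: [-179.9, -0.0, -171.9]
contact_force: [0.2, 0.1, -0.3]
gripper_width: 14.2
```

```bash
python3 - <<'E'
from h import *
now();c=snap('top','t4.png')
a=c['frame'][70:240,200:440,::-1]; b=snap('scene','s4.png')['frame'][150:350,150:450,::-1]
cv2.imwrite('pics/t4c.png',np.vstack([cv2.resize(a,(420,298),interpolation=cv2.INTER_CUBIC),cv2.resize(b,(420,280),interpolation=cv2.INTER_CUBIC)]))
E
```

```text
t 23.6 stand [ 35.09 -84.71 232.56] yaw [-1.79870000e+02 -4.00000000e-02 -1.80576472e+02] Fstand [ 0.17  0.08 -0.32] w 14.156302493697021
```

View pics/t4c.png

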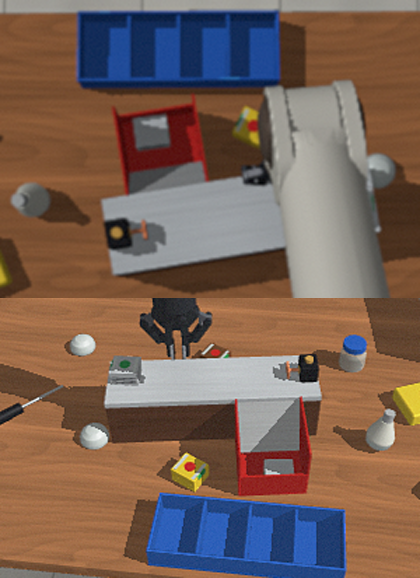

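The driver lies in the chute at top crop (152,132) and scene crop (278,467). The ledge is clear between post and spare, the pad looks undamaged, and everything else is in place. The gripper is clear, so I hand in.

```bash
python3 -c "
from h import *
print(ctrl.finish_job())"
```

```text
the job is handed in; nothing more can be done
None
```

The failed driver was discharged against the copper contact and then pushed off the ledge into the red scrap chute. The job was handed in at about 24 s, well inside the 72 s limit.

- **Discharge:** I squared the box to the ledge, slid it along and felt the contact with the pusher at y ≈ 63 mm on the stand. I then pressed about 3.2 mm further. The push read 9–10 N for over 2 s, peaking at about 10.5 N, which is below the 16 N limit. Taking off roughly 1.5–2 N of sliding friction, the contact itself felt about 7.5–8 N. I worked that figure out from the push force, the pusher's travel and an estimate of the friction; the contact force was not measured directly.
- **Push-off:** I backed off slowly, then pushed the box over the long edge. I never gripped or lifted it.
- **Last checks:** The final pictures show the driver lying on the chute floor. The contact looks unbent, and the green-dot driver, the post and the other items in those crops are where they were. The meter and screwdriver were only partly in view there, but the arm did not go near them.
- **What I could not see:** The arm hid the box from the top camera during the final push, so I relied on force readings (about 1 N) until the last picture. No check failed. Camera positions differed from the given sizes by up to about 7 mm at the far end of the ledge in one view, and by 1–4 mm elsewhere.

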